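# Seat the locating cone in its taper seat and rock it

### The arm

A 7-joint arm with a two-finger parallel gripper is mounted at the origin on the work surface. World frame = base frame: x ahead of the robot, y to its left, z up, the work surface at z = 0. Lengths are in m, angles in degrees, forces in N, time in s.
With the tool pointing down it reaches from about 0.4 to 0.85 m from the base axis. Payload 10.4 kg.
Tool frame: the origin (TCP) lies between the finger pads; the fingertips stand 17 mm ahead of it and the grasp point (between the pads) lies 2 mm behind it; z points along the fingers, x is the direction in which the jaws open and shut, and the axes are right-handed (so a half turn about z gives the same grasp; the last joint's range is limited). The gripper opens to 85 mm and grips with 20 to 120 N. Pads are 22 mm wide; open, the fingers measure 114 mm over their backs; the gripper's body (76 mm by 85 mm) begins 54 mm behind the grasp point. The pads swing forward as they close: fully open they stand 13 mm farther back than shut.
Start: joints at [65.684, 19.034, -3.707, 83.658, 1.238, 77.344, -5.071], TCP at [0.244, -0.575, 0.248] pointing down, gripper open.
Joint ranges: [-148.97, 148.97], [-28.65, 121.19], [-84.17, 76.75], [9.2, 138.47], [-72.65, 252.65], [3.7, 117.97], [-149.18, 149.18]. Speed limits (degrees/s): [127.2, 127.2, 159.86, 159.86, 180, 180, 180].

### API

Orientations are given as [roll, pitch, yaw] about the fixed x, y, z axes, in that order (R = Rz(yaw) Ry(pitch) Rx(roll)).
In Python, from plant import env gives the robot as it stands.
- The arm moves only by the shell command python3 -m jog 'ROWS' [FORCE]. ROWS is a JSON object of lists of equal length, an entry for each row: "travel": the shift along the tool's x, y, z scaled (see below), a list of three; "spin": the turn about the tool's z scaled (see below); "hand": the opening, from 0 (shut) to 1 (fully open). A call has 1 to 12 rows; each row is the pose to reach, as a shift and turn from the pose commanded when the call began, along the tool's axes at that moment; what a row does not reach only later rows make up. The controller multiplies each number of a shift by 0.1 m and each number of a turn by 60 degrees. A row lasts 1/8 s, in which the tool goes at most 62.5 mm and 10.7 degrees, less where a joint would pass 70% of its speed; a pose out of reach is approached as far as the arm can. A call with a number of a shift or a turn outside -1 to 1 is refused whole. A call with a gripper value outside its range is refused whole. The fingers move at their own pace and stop on an object; FORCE is the grip in N (left out, the last holds). Time passes only in rows, so rows that repeat a pose let the fingers close. It gives the time, the measured TCP pose, the force and the opening at its end, in the units of the state.
- env.read_state(): the state, without advancing time (a new reading comes with each control period).
- env.capture(name): name is "scene" or "top" or "wrist"; returns (picture, depth): 400x640x3 uint8, red, green, blue; 400x640 float32, m along the optical axis (not along the pixel's ray), 0 where there is no reading.
- env.get_calibration(name): a dict with "K" (3x3 intrinsics, pixels), "k1" (the pictures are not rectified: a ray, as slopes to the right and down, at radius r is drawn at 1 + k1 r^2 times it, then the intrinsics apply), "pose" (4x4, takes a point from camera to world coordinates). Camera axes: x right, y up, looking along -z (the intrinsics and any distortion apply to the point x, -y, -z); pixel columns grow to the right and rows downward; lengths in m; the calibration is good to about 2 mm. A picture is of the moment at which its call begins: read the wrist's pose just before it. get_calibration takes no time and is no camera call; for the wrist camera it gives the pose at the moment of the call.
- env.hand_in(): hands the job in, once; it reports no verdict.
Trained networks look in the newest picture that a camera, given by its name, has taken for a name from the list of things; names that differ only in an ending like _2 or _b are one class to them, and where a whole thing is asked for, a point or a joint stands for the part that bears it (a point fixed in the world has none). Each returns a list of dicts, best first, with "score" (0 to 1); they miss things now and then, are a little off and sometimes report something else, mostly with a low value. They report only what shows in the picture. A call takes as long as a camera call. They do not tell look-alikes from the thing itself.
- env.spot_in(camera, query): "location" ([x, y, z] in m, in world coordinates, good to about 4 mm: the middle of the surface that is visible of it).
- env.landmark_of(camera, query): "location" ([x, y, z] in m, in world coordinates, good to about 4 mm: a listed point, or the origin of a listed thing).
The state is a dict: "time_s": time; "joint_pos": joint angles; "joint_vel": joint speeds; "joint_torque": joint torques, N m; "tool_pos": TCP position; "ee_rot": TCP orientation; "contact_force": force on the tool from outside, world axes, zero at the start; "torque": the same for the moment, N m; "opening": finger opening in m.
Only numpy, scipy, OpenCV 4.12 (cv2) and the standard library are available. Lean on these libraries where they do the work, as an engineer would, in place of code of your own. Each camera call takes 0.05 s, during which the arm holds its last target.

### The job

Take the large tapered locating cone by its stem and set it gently, upright, fully home in the wide cup of its seat block. Then check that it is not sticking: lean its stem about fifteen degrees to any side without forcing it or taking the cone out of the cup, bring it back upright and leave it released, fully home. Leave the small cone and the straight plug where they stand.

Things in the scene. Friction and masses are not known exactly. Their poses are not given: they have to be found in the camera images.
- cone: Large aluminium locating cone, 95 mm tall, about 240 g, loose, standing on its small flat foot. Upwards: taper from 22 mm diameter at the foot to 64 mm at 34 mm height; flange 64 mm in diameter up to 40 mm; plain round stem 20 mm in diameter up to 95 mm, to grip by. Origin: centre of the foot's underside; z up along the stem.
- seat: Black block 84 x 84 x 40 mm high, fixed; in its top the cone's matching steel cup: mouth 54 mm wide, tapering 12 mm deep to a 39 mm bore. Cone fully home: foot 26 mm below the mouth (14 mm above origin), not bottoming, flange 8 mm above the block; leaned, it rises about 5 mm. Origin: centre of the block's underside, z up the cup's axis. A like block nearby has a narrow 32 mm cup; the two may swap.
- small_cone: Bystander: a small cone of the same form, 70 mm tall, flange 40 mm in diameter, stem 16 mm in diameter, standing loose on its foot. Origin: centre of its underside; z up.
- straight_plug: Bystander: a straight cylindrical plug, 48 mm in diameter to 40 mm height, with no taper and no flange, then a stem 20 mm in diameter to 95 mm height, standing loose. Origin: centre of its underside; z up.
Things that resemble listed ones, but are neither listed nor needed, are in the scene too. What is shaped like the cone but green is not meant.

How it is judged (in metres and radians):
On the way, in this order (a step that is already met when the one before it is completed fails the run):
1. the large cone sits upright in the wide cup (within 10 mm of its centre, within 6 mm of fully home, leaning less than 6 degrees) (horizontal distance between cone and seat below 0.01 m and z of cone in the frame of seat below 0.02 m and angle between cone's own z axis and vertical below 0.105 rad), for 0.2 s.
2. the cone is leaned by more than 8 degrees while it stays in the cup (its foot at least 13 mm below the mouth and within 16 mm of the centre) (angle between cone's own z axis and vertical above 0.14 rad and z of cone in the frame of seat below 0.027 m and horizontal distance between cone and seat below 0.016 m), for 0.1 s.
At the end, for the whole second after the job is handed in: The large cone rests released in the wide cup, its foot within 8 mm of the cup's centre line and within 6 mm of fully home, leaning less than 6 degrees and at rest; the small cone and the straight plug are within 30 mm of where they started (horizontal distance between cone and seat below 0.008 m and z of cone in the frame of seat below 0.02 m and angle between cone's own z axis and vertical below 0.105 rad and linear speed of cone below 0.02 m/s and contact force between cone and the fingers below 0.1 N and distance of each of small_cone, straight_plug from where it was at the start of the episode below 0.03 m); the robot touches nothing.
It fails at once if the small cone or the straight plug is shifted more than 30 mm or tipped over (distance of any of small_cone, straight_plug from where it was at the start of the episode above 0.03 m or angle between any of small_cone, straight_plug's own z axis and vertical above 0.5 rad).
It fails at once if the cone is slammed or forced into the seat (more than 80 N) (contact force between cone and seat above 80 N).
It fails at once if the cone is tipped over by more than 40 degrees (angle between cone's own z axis and vertical above 0.7 rad).
It also fails if it takes over 42 s, if anything falls off the work surface, if the arm or the gripper's body presses on something with over 40 N, if the wrist force passes 120 N, or if a joint passes its speed limit or range.

## Working session

There is one attempt and no reset: what is moved stays moved. The work goes in short steps, Python scripts to look and compute and a shell command to move; the robot and the scene stay as the last step left them, time stands still between calls to the robot, and variables do not carry over. Pictures are saved under pics/ and viewed, and the job is handed in when it is done.

```bash
ls; mkdir -p pics
python3 - <<'E'
from plant import env
import cv2
s=env.read_state(); print(s)
for n in ["scene","top"]:
    im,d=env.capture(n); cv2.imwrite(f"pics/{n}0.png",im[:,:,::-1])
    for q in ["cone","seat","small_cone","straight_plug"]:
        for r in env.landmark_of(n,q): print(n,q,r)
    c=env.get_calibration(n); print(n,c)
E
```

```text
pics
{'time_s': 0.0, 'joint_pos': array([65.68235087, 19.07225948, -3.70767226, 83.70562063,  1.23908181,
       77.3427971 , -5.07041174]), 'joint_vel': array([-0.08905119, -0.06827637,  0.01997146, -0.0912295 ,  0.04036869,
       -0.15468031, -0.04111776]), 'joint_torque': array([-1.14088496e-03, -6.25450730e+01,  4.89747268e-02, -3.91610491e+01,
        1.63398689e-02,  9.81626072e-03,  1.19381657e-06]), 'tool_pos': array([ 0.24429515, -0.57490242,  0.24751605]), 'ee_rot': array([ 1.79995039e+02,  8.06187885e-02, -6.69748461e+01]), 'contact_force': array([ 0.64975852,  0.03879446, -0.19823174]), 'torque': array([-0.01635229,  0.02272809,  0.00787501]), 'opening': 0.08520158013745616}
scene cone {'location': [0.6274, 0.3289, 0.0021], 'score': 0.94}
scene cone {'location': [0.5121, 0.4033, 0.0025], 'score': 0.91}
scene cone {'location': [0.4041, 0.3056, -0.0006], 'score': 0.86}
scene cone {'location': [0.515, 0.3063, -0.0023], 'score': 0.72}
scene seat {'location': [0.5062, -0.3165, -0.0052], 'score': 0.74}
scene seat {'location': [0.5421, 0.0539, -0.0033], 'score': 0.16}
scene sma
[... 791 characters left out ...]
ation': [0.5164, 0.3058, 0.0001], 'score': 0.57}
top seat {'location': [0.5051, -0.3173, 0.0022], 'score': 0.6}
top small_cone {'location': [0.546, 0.0556, -0.0007], 'score': 0.55}
top straight_plug {'location': [0.5335, 0.1772, -0.0008], 'score': 0.55}
top {'K': array([[432.79258238,   0.        , 320.06643374],
       [  0.        , 432.79258238, 195.88729141],
       [  0.        ,   0.        ,   1.        ]]), 'k1': -0.03601041350001491, 'pose': array([[-0.01390785,  0.99553624, -0.09334972,  0.40558502],
       [-0.99980119, -0.01251161,  0.01552574,  0.05713754],
       [ 0.01428849,  0.09354709,  0.99551232,  1.10968073],
       [ 0.        ,  0.        ,  0.        ,  1.        ]])}
```

View pics/scene0.png

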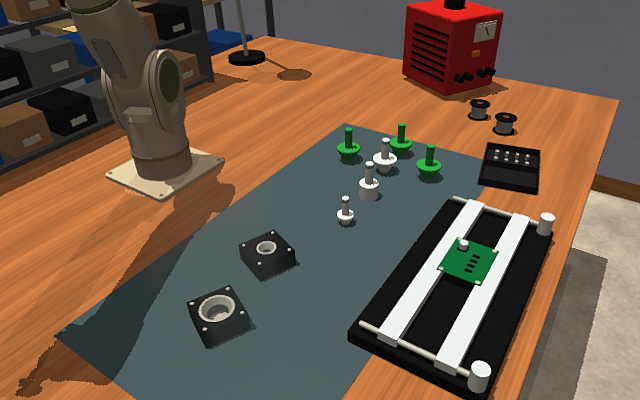

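View pics/top0.png

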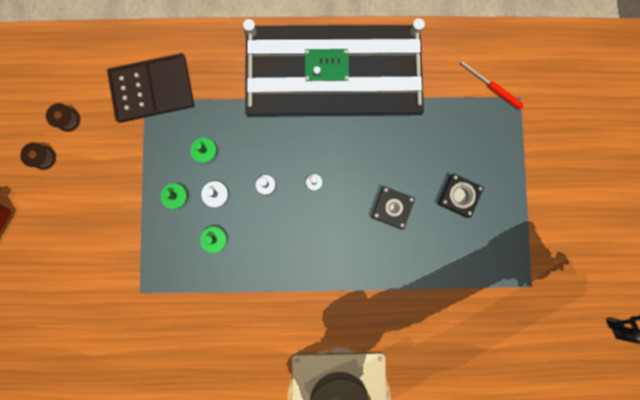

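Pictures: the top view shows the white, flanged, largest cone at (214,193), which is scene (385,160). Look-alikes, in top-view pixels:
- Three green cones at (203,150), (173,196) and (213,240), excluded by colour.
- The small cone at (314,182).
- The straight plug at (265,184), which has no flange.

The wide cup is the block at (460,195). The block at (393,207) has the narrow cup. Next is a close crop and depth fits.

```bash
cat > h.py <<'E'
from plant import env
import numpy as np, cv2
def cloud(name):
    c=env.get_calibration(name); im,d=env.capture(name)
    K,k1,P=c["K"],c["k1"],np.array(c["pose"])
    v,u=np.mgrid[0:400,0:640]
    x=(u-K[0,2])/K[0,0]; y=(v-K[1,2])/K[1,1]; X,Y=x.copy(),y.copy()
    for _ in range(8):
        f=1+k1*(X*X+Y*Y); X=x/f;Y=y/f
    p=np.stack([X*d,-Y*d,-d],-1)@P[:3,:3].T+P[:3,3]
    p[d==0]=np.nan
    return im,d,p
def project(name,w):
    c=env.get_calibration(name);K,k1,P=c["K"],c["k1"],np.array(c["pose"])
    q=(np.asarray(w)-P[:3,3])@P[:3,:3]; x=q[...,0]/-q[...,2]; y=-q[...,1]/-q[...,2]
    f=1+k1*(x*x+y*y); return np.stack([K[0,0]*x*f+K[0,2],K[1,1]*y*f+K[1,2]],-1)
def circfit(xy):
    A=np.c_[2*xy,np.ones(len(xy))]; s=np.linalg.lstsq(A,(xy**2).sum(1),rcond=None)[0]
    return s[:2],np.sqrt(s[2]+s[:2]@s[:2])
E
python3 - <<'E'
from h import *
im,d,p=cloud("scene")
c1=cv2.resize(im[110:240,320:450],None,fx=3,fy=3); c2=cv2.resize(im[220:350,180:310],None,fx=3,fy=3)
cv2.imwrite("pics/crop1.png",np.hstack([c1,c2])[:,:,::-1])
def near(p,xy,r,z0,z1):
    return (np.hypot(p[...,0]-xy[0],p[...,1]-xy[1])<r)&(p[...,2]>z0)&(p[...,2]<z1)
for n in ["scene","top"]:
    if n=="top": im,d,p=cloud("top")
    for nm,xy in dict(cone=(.516,.306),plug=(.534,.177),small=(.545,.054)).items():
        m=near(p,xy,.05,.05,.12); q=p[m]
        print(n,nm,len(q),q.mean(0).round(4),q[:,2].max().round(4))
        t=q[q[:,2]>q[:,2].max()-.006]; print("  top",len(t),t.mean(0).round(4))
    m=near(p,(.505,-.317),.07,.03,.05);q=p[m]
    r=cv2.minAreaRect((q[:,:2]*1000).astype(np.float32)); print("seat",len(q),q.mean(0).round(4),r)
E
```

```text
scene cone 128 [0.5174 0.2969 0.076 ] 0.0949
  top 34 [0.5153 0.2999 0.092 ]
scene plug 162 [0.5388 0.1714 0.0766] 0.0961
  top 42 [0.538  0.1742 0.0938]
scene small 72 [0.5451 0.0518 0.0628] 0.0712
  top 35 [0.5441 0.0532 0.0689]
seat 1588 [ 0.5072 -0.3192  0.0382] ((504.390380859375, -316.86700439453125), (83.63915252685547, 88.41790008544922), 64.6491470336914)
top cone 93 [0.5141 0.3002 0.0865] 0.1022
  top 16 [0.517  0.3041 0.0975]
top plug 80 [0.5358 0.1746 0.0885] 0.099
  top 54 [0.5378 0.1757 0.0955]
top small 40 [0.5434 0.0549 0.0679] 0.0732
  top 31 [0.544  0.0547 0.0698]
seat 965 [ 0.5048 -0.3152  0.0391] ((505.0914306640625, -316.2601623535156), (87.0237808227539, 85.62361145019531), 64.63263702392578)
```

View pics/crop1.png

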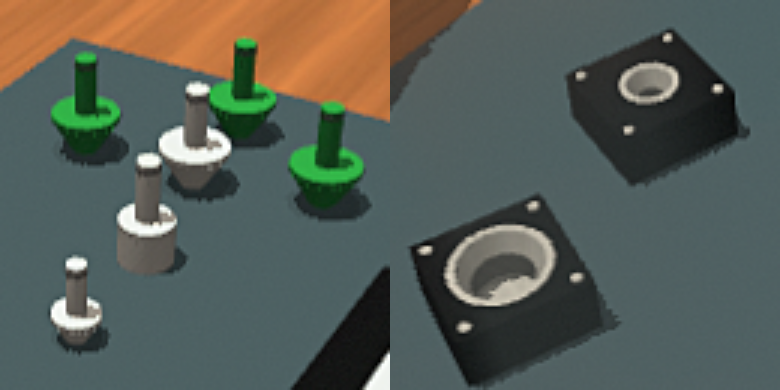

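The crop confirms the choice: the white flanged large cone at crop (195,140), and the wide cup in the near block at crop (500,265). I start moving and turn the jaws towards world x.

```bash
python3 -m jog '{"travel":[[-0.2,-0.5,0],[-0.4,-1,0],[-0.4,-1,0],[-0.4,-1,0],[-0.4,-1,0],[-0.4,-1,0]],"spin":[-0.17,-0.34,-0.51,-0.68,-0.85,-1],"hand":[1,1,1,1,1,1]}' 60
python3 - <<'E'
from plant import env
s=env.read_state();print(s["tool_pos"],s["ee_rot"],s["joint_pos"])
E
```

```text
time_s: 1.35
tool_pos: [0.3208, -0.4993, 0.2484]
ee_rot: [180.0, -0.0, -6.7]
contact_force: [-1.0, -0.3, -1.0]
opening: 0.0851
[ 0.32083154 -0.49932327  0.24839753] [ 1.79991174e+02 -6.20240038e-03 -6.66505799e+00] [ 64.60397229  15.76153612 -14.25436061  88.16560735   3.94530793
  76.55519642  43.28184619]
```

```bash
python3 -m jog '{"travel":[[0.5,-0.5,0],[1,-1,0],[1,-1,0]],"spin":[-0.06,-0.112,-0.112],"hand":[1,1,1]}'
python3 - <<'E'
from h import *
s=env.read_state();print(s["tool_pos"],s["ee_rot"])
c=env.get_calibration("wrist");print(c["pose"].round(3),c["K"],c["k1"])
im,d=env.capture("wrist");cv2.imwrite("pics/w1.png",im[:,:,::-1])
E
```

```text
time_s: 1.72
tool_pos: [0.436, -0.4083, 0.2486]
ee_rot: [-179.9, -0.1, 0.1]
contact_force: [-0.9, -0.1, 0.6]
opening: 0.0852
[ 0.43599661 -0.40829619  0.24857647] [-1.79934537e+02 -9.88991741e-02  1.46239810e-01]
[[ 1.    -0.002 -0.002  0.436]
 [ 0.003  0.965  0.263 -0.342]
 [ 0.001 -0.263  0.965  0.375]
 [ 0.     0.     0.     1.   ]] [[327.80119154   0.         323.23750756]
 [  0.         327.80119154 199.02991877]
 [  0.           0.           1.        ]] -0.059164853080257575
```

View pics/w1.png

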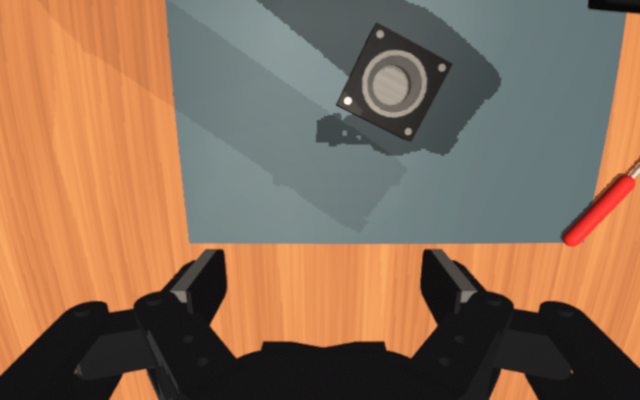

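The wide-cup block shows at (393,83), with its cup ring around it. I measure it here.

```bash
cat >> h.py <<'E'
def rays_at(name,uv,z):
    c=env.get_calibration(name);K,k1,P=c["K"],c["k1"],np.array(c["pose"])
    uv=np.asarray(uv,float);n=cv2.undistortPoints(uv.reshape(-1,1,2),K,np.array([k1,0,0,0,0.])).reshape(-1,2)
    r=np.c_[n[:,0],-n[:,1],-np.ones(len(n))]@P[:3,:3].T
    return P[:3,3]+r*((z-P[2,3])/r[:,2])[:,None]
E
python3 - <<'E'
from h import *
im,d,p=cloud("wrist")
m=(np.abs(p[...,2]-.04)<.004)&(np.hypot(p[...,0]-.505,p[...,1]+.3165)<.075)
q=p[m];print(len(q),cv2.minAreaRect((q[:,:2]*1000).astype(np.float32)),np.median(q[:,2]))
g=cv2.cvtColor(im,cv2.COLOR_RGB2GRAY)
sub=((g>90)*255).astype(np.uint8); mask=np.zeros_like(sub); cv2.circle(mask,(394,83),42,255,-1); sub&=mask
cs,_=cv2.findContours(sub,cv2.RETR_EXTERNAL,cv2.CHAIN_APPROX_NONE)
c=max(cs,key=cv2.contourArea); h=cv2.convexHull(c).reshape(-1,2)
w=rays_at("wrist",c.reshape(-1,2),.04); print(circfit(w[:,:2]))
w=rays_at("wrist",h,.04); print(circfit(w[:,:2]))
o=cv2.resize(im[10:160,310:480],None,fx=4,fy=4);cv2.drawContours(o,[(c-[310,10])*4],-1,(255,0,0),1);cv2.imwrite("pics/w1c.png",o[:,:,::-1])
E
```

```text
5851 ((505.66546630859375, -316.8704528808594), (84.98786926269531, 84.76542663574219), 64.555419921875) 0.041112176311133675
(array([ 0.50358847, -0.31936312]), np.float64(0.03160433070813742))
(array([ 0.50355507, -0.31936806]), np.float64(0.03199731838959603))
```

View pics/w1c.png

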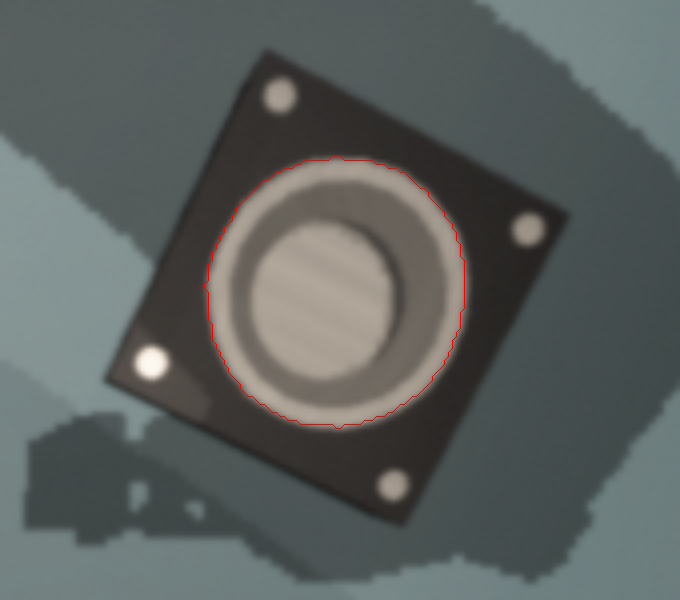

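```bash
python3 -m jog '{"travel":[[0.4,-0.6,0],[0.7,-1,0],[0.7,-1,0]],"spin":[0,0,0],"hand":[1,1,1]}'
python3 - <<'E'
from h import *
s=env.read_state();print(s["tool_pos"],s["ee_rot"])
im,d,p=cloud("wrist")
m=(np.abs(p[...,2]-.04)<.004)&(np.hypot(p[...,0]-.505,p[...,1]+.3165)<.07)
q=p[m];print(len(q),cv2.minAreaRect((q[:,:2]*1000).astype(np.float32)),np.median(q[:,2]))
g=cv2.cvtColor(im,cv2.COLOR_RGB2GRAY)
uv=project("wrist",[.504,-.318,.04]).round().astype(int);print(uv)
sub=((g>90)*255).astype(np.uint8); mask=np.zeros_like(sub); cv2.circle(mask,tuple(int(a) for a in uv),42,255,-1); sub&=mask
cs,_=cv2.findContours(sub,cv2.RETR_EXTERNAL,cv2.CHAIN_APPROX_NONE)
c=max(cs,key=cv2.contourArea)
w=rays_at("wrist",c.reshape(-1,2),.04); print(circfit(w[:,:2]))
o=im.copy();cv2.drawContours(o,[c],-1,(255,0,0),1);cv2.imwrite("pics/w2.png",o[:,:,::-1])
E
```

```text
time_s: 2.2
tool_pos: [0.5045, -0.3093, 0.2485]
ee_rot: [-179.9, -0.1, 0.0]
contact_force: [-0.2, -0.8, -0.0]
opening: 0.0852
[ 0.50449527 -0.30931     0.24854065] [-1.79938768e+02 -5.95001759e-02  3.94385051e-02]
4853 ((505.87335205078125, -317.56988525390625), (84.5799789428711, 84.27536010742188), 64.51396179199219) 0.04133033659826413
[324 180]
(array([ 0.50341873, -0.32077484]), np.float64(0.032644116419024226))
```

View pics/w2.png

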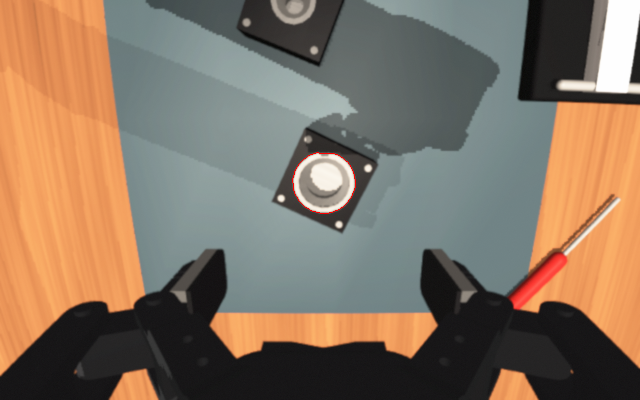

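```bash
python3 - <<'E'
from h import *
for n,c0,r in [("scene",(219,305),34),("top",(461,195),20)]:
    im=cv2.imread(f"pics/{n}0.png"); g=cv2.cvtColor(im,cv2.COLOR_BGR2GRAY)
    print(project(n,[.504,-.318,.04]))
    G=cv2.resize(g,None,fx=4,fy=4,interpolation=cv2.INTER_CUBIC)
    for th in (80,100,120):
        sub=((G>th)*255).astype(np.uint8);mask=np.zeros_like(sub);cv2.circle(mask,(c0[0]*4,c0[1]*4),r*4,255,-1);sub&=mask
        cs,_=cv2.findContours(sub,cv2.RETR_EXTERNAL,cv2.CHAIN_APPROX_NONE)
        c=max(cs,key=cv2.contourArea);h=cv2.convexHull(c).reshape(-1,2)
        w=rays_at(n,(c.reshape(-1,2)+.5)/4-.5,.04);print(n,th,circfit(w[:,:2]))
    o=cv2.resize(im,None,fx=4,fy=4);cv2.drawContours(o,[c],-1,(0,0,255),1)
    y0,x0=c0[1]*4-200,c0[0]*4-200;cv2.imwrite(f"pics/{n}ring.png",o[y0:y0+400,x0:x0+400])
E
python3 -c "
import cv2,numpy as np
cv2.imwrite('pics/rings.png',np.hstack([cv2.imread('pics/scenering.png'),cv2.imread('pics/topring.png')]))"
```

```text
[215.72037359 307.84031953]
scene 80 (array([ 0.49142598, -0.29983083]), np.float64(0.05875451720381334))
scene 100 (array([ 0.5043658, -0.3169201]), np.float64(0.03162969432949973))
scene 120 (array([ 0.50439271, -0.31698276]), np.float64(0.03132367441879353))
[463.13809864 194.84791941]
top 80 (array([ 0.50431341, -0.31588031]), np.float64(0.034203283430256734))
top 100 (array([ 0.50432889, -0.31590107]), np.float64(0.033303715015787196))
top 120 (array([ 0.5043539 , -0.31593458]), np.float64(0.03251470355609717))
```

View pics/rings.png

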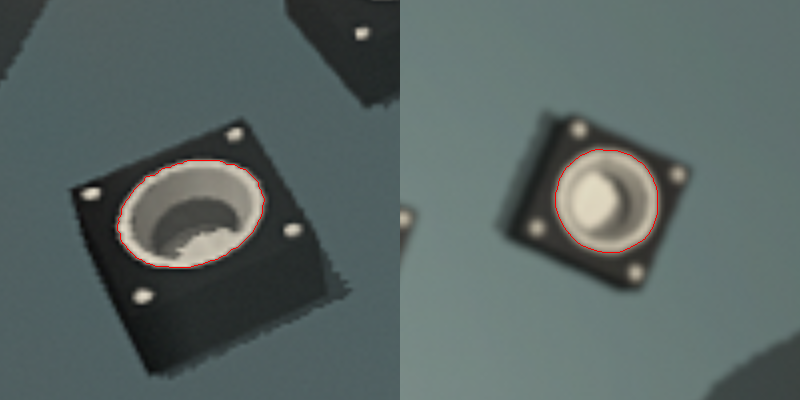

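The ring fits give (504.4,-317.0) from scene, (504.3,-315.9) from top, and about (503.5,-320) from the wrist. I take (504.3,-317) and will settle the wrist bias later. Now on to the cone.

```bash
python3 -m jog '{"travel":[[0.02,-0.6,0],[0.05,-1,0]],"spin":[0,0],"hand":[1,1]}' >/dev/null
python3 -m jog '{"travel":[[0.01,-0.6,0],[0.02,-1,0]],"spin":[0,0],"hand":[1,1]}' >/dev/null
python3 -m jog '{"travel":[[0.01,-0.6,0],[0.02,-1,0]],"spin":[0,0],"hand":[1,1]}' >/dev/null
python3 -m jog '{"travel":[[0.01,-0.6,0],[0.02,-1,0]],"spin":[0,0],"hand":[1,1]}' >/dev/null
python3 -m jog '{"travel":[[0,-0.6,0],[0,-1,0]],"spin":[0,0],"hand":[1,1]}' >/dev/null
python3 -m jog '{"travel":[[0,-0.6,0],[0,-1,0],[0,-1,0]],"spin":[0,0,0],"hand":[1,1,1]}'
python3 - <<'E'
from h import *
s=env.read_state();print(s["tool_pos"],s["ee_rot"],s["joint_pos"])
im,d,p=cloud("wrist")
cv2.imwrite("pics/w3.png",im[:,:,::-1])
print(env.landmark_of("wrist","cone"))
m=(np.hypot(p[...,0]-.516,p[...,1]-.303)<.03)&(p[...,2]>.085);q=p[m];print(len(q),q.mean(0),q[:,:2].min(0),q[:,:2].max(0))
print(project("wrist",[.516,.303,.095]))
E
```

```text
time_s: 3.88
tool_pos: [0.5167, 0.2881, 0.2478]
ee_rot: [-180.0, 0.0, -0.2]
contact_force: [1.0, -0.4, -1.0]
opening: 0.0855
[0.51670172 0.28808156 0.247804  ] [-1.79980283e+02  4.36017335e-02 -2.00365875e-01] [  2.29169586  20.55641709 -45.15786837  87.16210035  14.67794386
  78.42561371 -44.19629492]
[{'location': [0.5097, 0.3026, -0.0016], 'score': 0.89}, {'location': [0.4044, 0.3047, 0.002], 'score': 0.86}, {'location': [0.5115, 0.4063, -0.0012], 'score': 0.82}, {'location': [0.6227, 0.335, -0.0043], 'score': 0.57}]
17172 [0.51601623 0.30232815 0.31371549] [0.48601104 0.29313307] [0.54598264 0.31282012]
[320.560233   166.75127544]
```

View pics/w3.png

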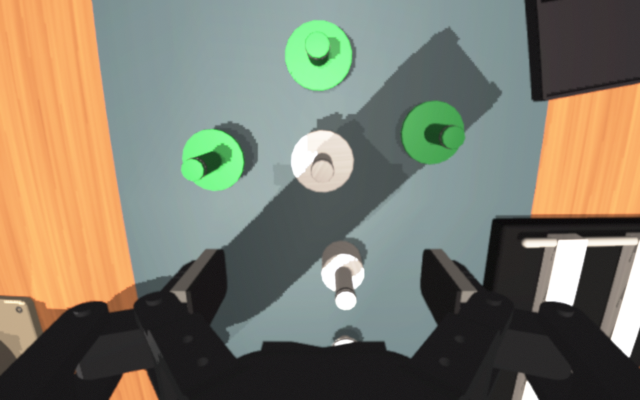

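The large cone's flange is at (322,161) and its stem top at (322,166). The plug is at (345,280), and green cones are on three sides.

Run:
```python
from h import *
im=cv2.imread("pics/w3.png")
print(rays_at("wrist",[[322,161]],.04),rays_at("wrist",[[322,165]],.095))
hsv=cv2.cvtColor(im,cv2.COLOR_BGR2HSV);g=cv2.cvtColor(im,cv2.COLOR_BGR2GRAY)
sub=((g>110)*255).astype(np.uint8);
sub[:, :285]=0;sub[:,360:]=0;sub[:120]=0;sub[200:]=0
sat=hsv[...,1]; sub[(sat>70)]=0
cs,_=cv2.findContours(sub,cv2.RETR_EXTERNAL,cv2.CHAIN_APPROX_NONE);c=max(cs,key=cv2.contourArea)
h=cv2.convexHull(c);print(circfit(rays_at("wrist",h.reshape(-1,2),.04)[:,:2]))
# static cams: flange ring
for n,c0,r in [("scene",(385,158),30),("top",(214,193),24)]:
    im2=cv2.imread(f"pics/{n}0.png")
    G=cv2.resize(im2,None,fx=4,fy=4,interpolation=cv2.INTER_CUBIC);
    y0,x0=c0[1]*4-140,c0[0]*4-140
    cv2.imwrite(f"pics/{n}c.png",G[y0:y0+280,x0:x0+280])
a=cv2.resize(im[110:215,270:375],(420,420),interpolation=cv2.INTER_CUBIC);cv2.drawContours(a,[(c-[270,110])*4],-1,(0,0,255),1)
b=cv2.resize(np.hstack([cv2.imread("pics/topc.png"),cv2.imread("pics/scenec.png")]),None,fx=.65,fy=.65)
pad=np.zeros((420,b.shape[1],3),np.uint8);pad[:b.shape[0]]=b
cv2.imwrite("pics/cc.png",np.hstack([a,pad]))
```

```text
[[0.51699216 0.29950655 0.04      ]] [[0.51725314 0.30451443 0.095     ]]
(array([0.50643843, 0.30279437]), np.float64(0.04102964625021774))
```

View pics/cc.png

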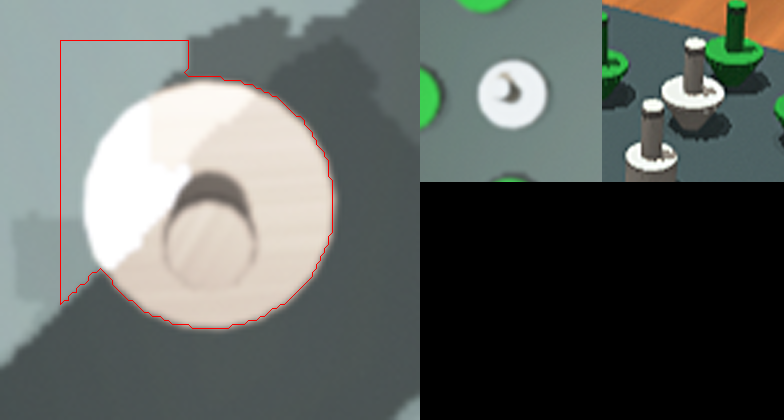

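Run:
```python
from h import *
print(rays_at("wrist",[[322.1,160.5]],.04),rays_at("wrist",[[322.6,171.4]],.095))
im=cv2.imread("pics/top0.png");G=cv2.resize(im,None,fx=4,fy=4,interpolation=cv2.INTER_CUBIC)
sub=((G.min(2)>150)*255).astype(np.uint8);m=np.zeros_like(sub);cv2.circle(m,(214*4,193*4),80,255,-1);sub&=m
cs,_=cv2.findContours(sub,cv2.RETR_EXTERNAL,cv2.CHAIN_APPROX_NONE);c=max(cs,key=cv2.contourArea)
print(circfit(rays_at("top",(c.reshape(-1,2)+.5)/4-.5,.04)[:,:2]))
im=cv2.imread("pics/scene0.png");G=cv2.resize(im,None,fx=4,fy=4,interpolation=cv2.INTER_CUBIC)
sub=((G.min(2)>150)*255).astype(np.uint8);m=np.zeros_like(sub);cv2.circle(m,(385*4,158*4),80,255,-1);sub&=m
cs,_=cv2.findContours(sub,cv2.RETR_EXTERNAL,cv2.CHAIN_APPROX_NONE);c=max(cs,key=cv2.contourArea)
w=rays_at("scene",(cv2.convexHull(c).reshape(-1,2)+.5)/4-.5,.04);print(circfit(w[:,:2]),len(c))
print([env.get_calibration("wrist")["pose"][:3,3]])
```

```text
[[0.51709902 0.30002231 0.04      ]] [[0.51772603 0.29892328 0.095     ]]
(array([0.51435124, 0.30365777]), np.float64(0.03296351410358143))
(array([0.51490181, 0.3011916 ]), np.float64(0.03269686911846171)) 294
[array([0.51875305, 0.35104394, 0.37456345])]
```

```bash
python3 -m jog '{"travel":[[-0.01,-0.1,0.4],[-0.01,-0.12,0.8],[-0.01,-0.12,0.8],[-0.01,-0.12,0.8]],"spin":[0,0,0,0],"hand":[1,1,1,1]}'
python3 - <<'E'
from h import *
s=env.read_state();print(s["tool_pos"],s["ee_rot"])
c=env.get_calibration("wrist")["pose"];im,d,p=cloud("wrist");c2=env.get_calibration("wrist")["pose"];print(c[:3,3],c2[:3,3])
cv2.imwrite("pics/w4.png",im[:,:,::-1])
tp=s["tool_pos"]
for z in (.04,.095): print(project("wrist",[tp[0],tp[1],z]))
E
```

```text
time_s: 4.47
tool_pos: [0.5168, 0.2982, 0.1699]
ee_rot: [-180.0, -0.1, -0.4]
contact_force: [0.1, 0.4, 0.6]
opening: 0.0853
[0.51681944 0.29820003 0.1699449 ] [-1.79994256e+02 -9.96170564e-02 -3.96725124e-01]
[0.51751659 0.36415977 0.29678634] [0.51740285 0.3646407  0.29722404]
[322.28586599 194.6045168 ]
[322.24285467 215.81486592]
```

View pics/w4.png

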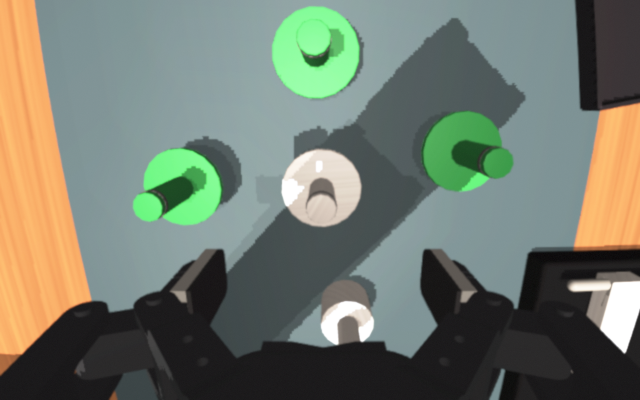

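The flange is at (321,188), 5 mm beyond the TCP's projection, so the cone is at (0.516,0.3035). I go down.

```bash
python3 -m jog '{"travel":[[-0.01,-0.02,0.3],[-0.01,-0.02,0.6],[-0.01,-0.02,0.8],[-0.01,-0.02,0.8],[-0.01,-0.02,0.8]],"spin":[0,0,0,0,0],"hand":[1,1,0.8,0.6,0.6]}'
python3 - <<'E'
from h import *
s=env.read_state();print(s["tool_pos"],s["ee_rot"],s["opening"])
im,d=env.capture("wrist");s=env.read_state();print(s["tool_pos"])
cv2.imwrite("pics/w5.png",im[:,:,::-1])
E
```

```text
time_s: 5.15
tool_pos: [0.5152, 0.3019, 0.0897]
ee_rot: [-180.0, -0.1, -0.3]
contact_force: [-0.2, 0.8, 0.6]
opening: 0.0513
[0.51520994 0.30186752 0.08973035] [-1.79950635e+02 -9.62167176e-02 -2.67128155e-01] 0.05128203226403238
[0.51522633 0.30194627 0.08979678]
```

View pics/w5.png

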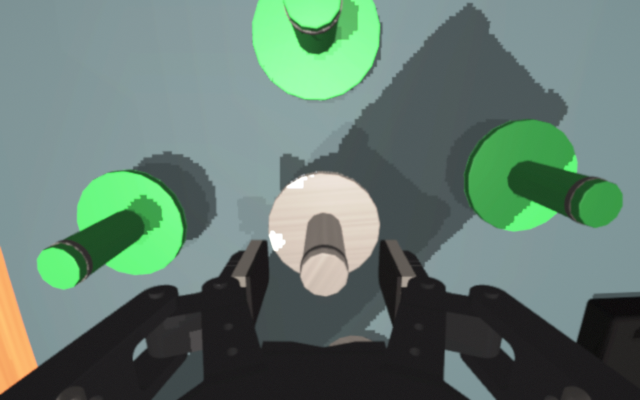

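The stem at (324,265) is centred between the pads at (258,270) and (390,270). I go down 17 mm and close.

```bash
python3 -m jog '{"travel":[[0.005,-0.015,0.1],[0.005,-0.015,0.17],[0.005,-0.015,0.17],[0.005,-0.015,0.17],[0.005,-0.015,0.17],[0.005,-0.015,0.17],[0.005,-0.015,0.17],[0.005,-0.015,0.17]],"spin":[0,0,0,0,0,0,0,0],"hand":[0.6,0.55,0.3,0.1,0.1,0,0,0]}' 50
python3 - <<'E'
from h import *
s=env.read_state();print(s["tool_pos"],s["ee_rot"],s["opening"],s["contact_force"])
im,d=env.capture("wrist")
cv2.imwrite("pics/w6.png",im[:,:,::-1])
E
```

```text
time_s: 6.2
tool_pos: [0.515, 0.3029, 0.0713]
ee_rot: [180.0, -0.0, -0.3]
contact_force: [-0.2, -0.8, -2.2]
opening: 0.0191
[0.51497608 0.30288915 0.07128533] [ 1.79994517e+02 -1.28027707e-03 -2.62931051e-01] 0.019087220185816073 [-0.16076802 -0.79958028 -2.22946709]
```

View pics/w6.png

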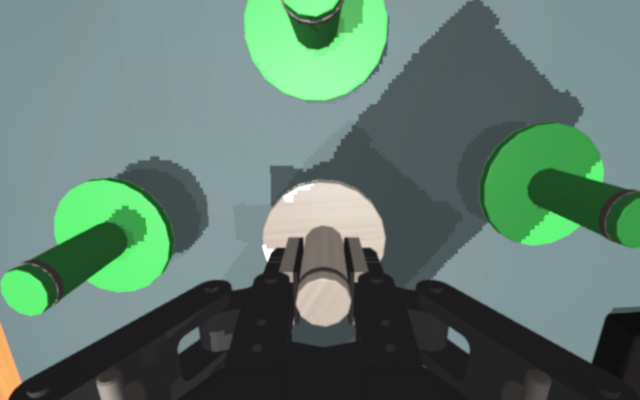

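Gripped, with the opening at 19 mm. I lift and carry over the seat.

```bash
python3 -m jog '{"travel":[[0,0,-0.15],[0,0,-0.5],[0,0,-1]],"spin":[0,0,0],"hand":[0,0,0]}' 50
python3 -m jog '{"travel":[[0,0,-0.4],[0,0,-0.6],[0,0.2,-0.6]],"spin":[0,0,0],"hand":[0,0,0]}' 
python3 -m jog '{"travel":[[0,0.4,0],[0,0.9,0]],"spin":[0,0],"hand":[0,0]}' 
python3 -m jog '{"travel":[[0,0.5,0],[-0.02,1,0]],"spin":[0,0],"hand":[0,0]}' 
python3 -m jog '{"travel":[[0,0.5,0],[-0.02,1,0]],"spin":[0,0],"hand":[0,0]}' 
python3 -m jog '{"travel":[[0,0.5,0],[-0.02,1,0]],"spin":[0,0],"hand":[0,0]}' 
python3 -m jog '{"travel":[[0,0.5,0],[-0.02,1,0]],"spin":[0,0],"hand":[0,0]}' 
python3 -m jog '{"travel":[[0,0.5,0],[-0.02,1,0],[-0.02,1,0],[-0.02,1,0]],"spin":[0,0,0,0],"hand":[0,0,0,0]}'
```

```text
time_s: 6.62
tool_pos: [0.5144, 0.3026, 0.1725]
ee_rot: [180.0, 0.1, -0.2]
contact_force: [0.3, 0.4, -1.0]
opening: 0.0189
time_s: 7.0
tool_pos: [0.5146, 0.2847, 0.233]
ee_rot: [-179.9, -0.1, -0.1]
contact_force: [-0.1, -1.6, -3.0]
opening: 0.0188
time_s: 7.25
tool_pos: [0.5138, 0.1924, 0.2308]
ee_rot: [-180.0, 0.1, -0.1]
contact_force: [0.6, -0.6, -2.2]
opening: 0.0189
time_s: 7.5
tool_pos: [0.5116, 0.0912, 0.2309]
ee_rot: [180.0, 0.0, -0.3]
contact_force: [0.8, -1.6, -2.1]
opening: 0.0191
time_s: 7.75
tool_pos: [0.509, -0.0087, 0.231]
ee_rot: [180.0, 0.0, -0.3]
contact_force: [0.9, 0.2, -2.9]
opening: 0.0187
time_s: 8.0
tool_pos: [0.5066, -0.1086, 0.231]
ee_rot: [180.0, 0.0, -0.3]
contact_force: [0.3, 0.1, -2.6]
opening: 0.0188
time_s: 8.25
tool_pos: [0.5042, -0.2085, 0.231]
ee_rot: [-180.0, 0.0, -0.2]
contact_force: [1.0, -0.5, -1.4]
opening: 0.0186
time_s: 8.75
tool_pos: [0.5021, -0.3063, 0.2308]
ee_rot: [-179.9, 0.0, -0.2]
contact_force: [-0.0, 1.3, -2.8]
opening: 0.0193
```

```bash
python3 -m jog '{"travel":[[0.02,0.11,0.3],[0.02,0.11,0.6],[0.02,0.11,0.9],[0.02,0.11,0.95],[0.02,0.11,0.95],[0.02,0.11,0.95]],"spin":[0,0,0,0,0,0],"hand":[0,0,0,0,0,0]}'
python3 - <<'E'
from h import *
im,d=env.capture("scene");cv2.imwrite("pics/s7.png",im[:,:,::-1])
im2,d=env.capture("wrist");cv2.imwrite("pics/w7.png",im2[:,:,::-1])
s=env.read_state();print(s["tool_pos"])
a=cv2.resize(im[200:350,140:290],(600,600),interpolation=cv2.INTER_CUBIC);cv2.imwrite("pics/s7c.png",a[:,:,::-1])
E
```

```text
time_s: 9.5
tool_pos: [0.505, -0.318, 0.1379]
ee_rot: [179.9, -0.1, -0.2]
contact_force: [-0.0, 0.2, -2.5]
opening: 0.0186
[ 0.50473847 -0.31822824  0.13755947]
```

View pics/s7c.png

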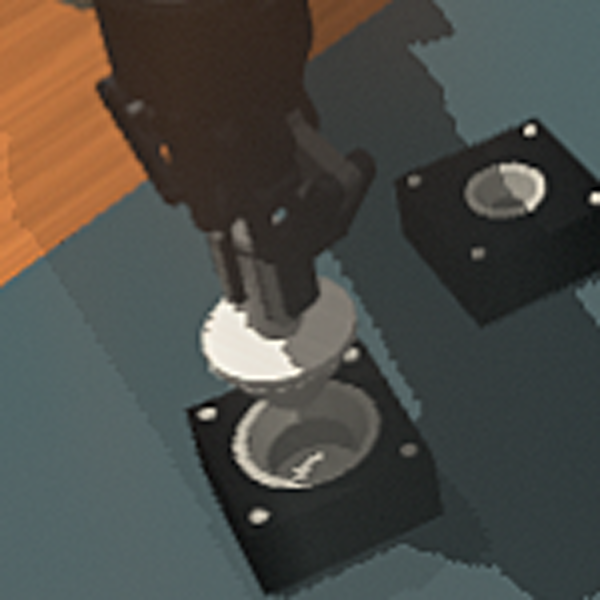

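View pics/w7.png

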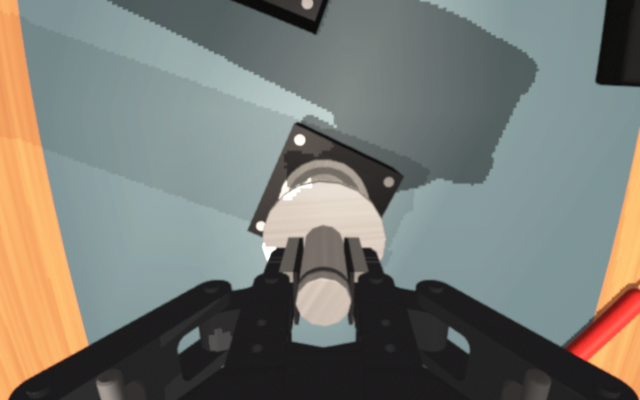

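Scene crop: the cone hangs upright over the wide cup, flange at crop (280,330) and cup at crop (305,435). The wrist view agrees. I overlay predicted circles to get the offset between cone and cup.

Run:
```python
from h import *
im=cv2.imread("pics/s7.png");S=5
a=cv2.resize(im[260:340,180:260],None,fx=S*1.4,fy=S*1.4,interpolation=cv2.INTER_CUBIC)
t=np.linspace(0,2*np.pi,200)
def ov(cx,cy,r,z,col):
    uv=project("scene",np.c_[cx+r*np.cos(t),cy+r*np.sin(t),np.full(200,z)])
    uv=((uv+.5-[180,260])*S*1.4).astype(np.int32);cv2.polylines(a,[uv],True,col,1)
ov(.5047,-.3182,.032,.1063,(0,0,255));ov(.5047,-.3182,.032,.1003,(0,0,255))
ov(.5044,-.317,.032,.04,(0,255,0))
ov(.5044,-.317,.027,.04,(0,255,0))
cv2.imwrite("pics/s7o.png",a)
```

```text
(no output)
```

View pics/s7o.png

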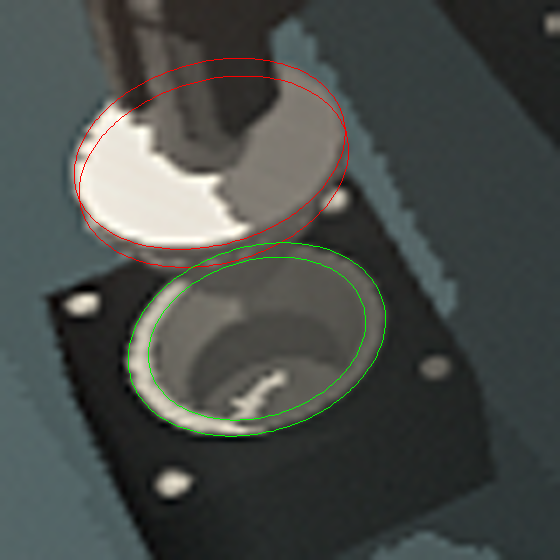

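The overlay fits: the cone is 1.2 mm to -y of the cup centre. I correct that and lower to about 5 mm above home.

```bash
python3 -m jog '{"travel":[[0,-0.01,0.15],[0,-0.01,0.3],[0,-0.01,0.4],[0,-0.01,0.45],[0,-0.01,0.45],[0,-0.01,0.45]],"spin":[0,0,0,0,0,0],"hand":[0,0,0,0,0,0]}'
python3 - <<'E'
from h import *
im,d=env.capture("scene");cv2.imwrite("pics/s8.png",im[:,:,::-1])
s=env.read_state();tp=s["tool_pos"];print(tp,s["contact_force"])
S=7;t=np.linspace(0,2*np.pi,200)
a=cv2.resize(np.ascontiguousarray(im[260:340,180:260,::-1]),None,fx=S,fy=S,interpolation=cv2.INTER_CUBIC)
def ov(cx,cy,r,z,col):
    uv=project("scene",np.c_[cx+r*np.cos(t),cy+r*np.sin(t),np.full(200,z)])
    uv=((uv+.5-[180,260])*S).astype(np.int32);cv2.polylines(a,[uv],True,col,1)
f=tp[2]-.0713
ov(tp[0],tp[1],.032,f+.04,(0,0,255));ov(.5044,-.317,.032,.04,(0,255,0))
cv2.imwrite("pics/s8o.png",a)
E
```

```text
time_s: 10.35
tool_pos: [0.5045, -0.3172, 0.0918]
ee_rot: [180.0, -0.0, -0.3]
contact_force: [0.0, -0.0, -1.9]
opening: 0.019
[ 0.50445043 -0.31723562  0.09182296] [-0.87859316  0.18249751 -2.70480801]
```

View pics/s8o.png

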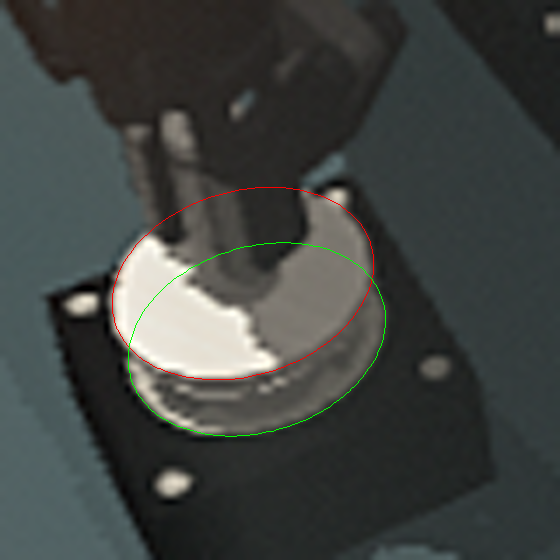

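Well aligned. I lower slowly, watching the force.

```bash
python3 -m jog '{"travel":[[0,0,0.02],[0,0,0.04],[0,0,0.04]],"spin":[0,0,0],"hand":[0,0,0]}' 
python3 -m jog '{"travel":[[0,0,0.01],[0,0,0.01]],"spin":[0,0],"hand":[0,0]}'
```

```text
time_s: 10.78
tool_pos: [0.5041, -0.317, 0.0872]
ee_rot: [-180.0, 0.0, -0.3]
contact_force: [0.7, 1.2, -1.7]
opening: 0.019
time_s: 11.02
tool_pos: [0.5044, -0.317, 0.0864]
ee_rot: [180.0, -0.0, -0.2]
contact_force: [0.6, 0.5, -1.8]
opening: 0.0191
```

```bash
python3 -m jog '{"travel":[[0,0,0.01],[0,0,0.01]],"spin":[0,0],"hand":[0,0]}' 
python3 -m jog '{"travel":[[0,0,0.01],[0,0,0.01]],"spin":[0,0],"hand":[0,0]}'
```

```text
time_s: 11.28
tool_pos: [0.5048, -0.317, 0.0856]
ee_rot: [180.0, -0.1, -0.2]
contact_force: [2.6, 0.4, -0.0]
opening: 0.019
time_s: 11.52
tool_pos: [0.505, -0.317, 0.0852]
ee_rot: [180.0, -0.1, -0.2]
contact_force: [2.8, 1.9, 5.6]
opening: 0.0189
```

Contact is at home height, z 0.0852, about 8 N, with a slight pull to +x. I ease that and release.

```bash
python3 -m jog '{"travel":[[0.007,-0.003,0],[0.007,-0.003,0],[0.007,-0.003,0]],"spin":[0,0,0],"hand":[0,0,0]}' 
python3 -m jog '{"travel":[[0,0,0],[0,0,0],[0,0,0],[0,0,0]],"spin":[0,0,0,0],"hand":[0.3,0.4,0.45,0.45]}'
python3 - <<'E'
from h import *
im,d,p=cloud("scene");cv2.imwrite("pics/s9.png",im[:,:,::-1])
im2,_=env.capture("wrist");cv2.imwrite("pics/w9.png",im2[:,:,::-1])
print(env.landmark_of("scene","cone")[:5])
S=7;t=np.linspace(0,2*np.pi,200)
a=cv2.resize(np.ascontiguousarray(im[255:335,180:260,::-1]),None,fx=S,fy=S,interpolation=cv2.INTER_CUBIC)
def ov(cx,cy,r,z,col):
    uv=project("scene",np.c_[cx+r*np.cos(t),cy+r*np.sin(t),np.full(200,z)])
    uv=((uv+.5-[180,255])*S).astype(np.int32);cv2.polylines(a,[uv],True,col,1)
ov(.505,-.317,.032,.054,(0,0,255));ov(.505,-.317,.032,.04,(0,255,0));ov(.505,-.317,.01,.109,(0,0,255))
cv2.imwrite("pics/s9o.png",a)
E
```

```text
time_s: 11.9
tool_pos: [0.5051, -0.317, 0.0852]
ee_rot: [180.0, -0.0, -0.3]
contact_force: [-0.7, 1.2, 5.8]
opening: 0.0187
time_s: 12.4
tool_pos: [0.5047, -0.3167, 0.0842]
ee_rot: [-180.0, 0.0, -0.3]
contact_force: [0.1, 0.6, -0.3]
opening: 0.0385
[{'location': [0.401, 0.3044, -0.0011], 'score': 0.83}, {'location': [0.5003, -0.3131, 0.0128], 'score': 0.75}, {'location': [0.5137, 0.4055, 0.0008], 'score': 0.63}, {'location': [0.6278, 0.3342, -0.0009], 'score': 0.62}, {'location': [0.5437, 0.0543, -0.0], 'score': 0.54}]
```

View pics/s9o.png

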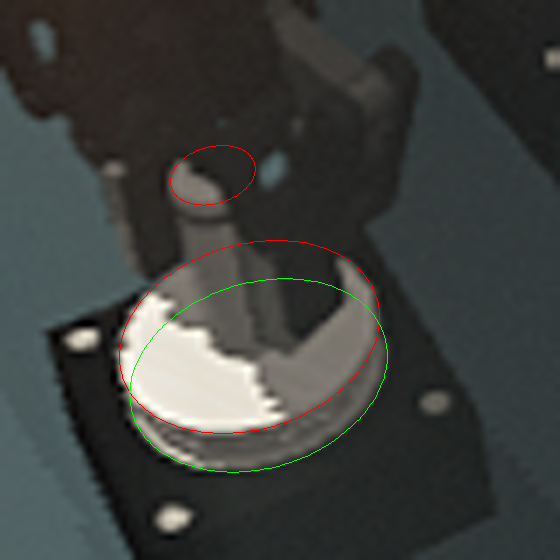

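View pics/w9.png

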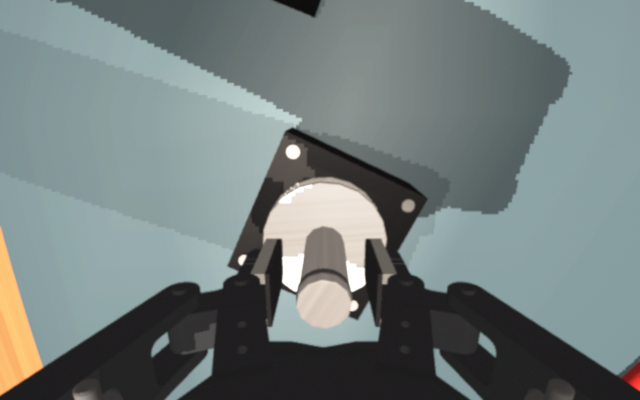

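Seated upright and home: the overlay fits, with the stem loose between the pads at (268,265) and (378,265). I raise the fingers to the upper stem and push towards +x in steps.

```bash
python3 -m jog '{"travel":[[0,0,-0.1],[0,0,-0.18],[0,0,-0.18]],"spin":[0,0,0],"hand":[0.45,0.45,0.45]}' 
python3 -m jog '{"travel":[[0.05,0,0],[0.08,0,0],[0.1,0,0],[0.12,0,0],[0.14,0,0],[0.14,0,0],[0.14,0,0]],"spin":[0,0,0,0,0,0,0],"hand":[0.45,0.45,0.45,0.45,0.45,0.45,0.45]}'
python3 - <<'E'
from h import *
im,d,p=cloud("scene");cv2.imwrite("pics/s10.png",im[:,:,::-1])
a=cv2.resize(np.ascontiguousarray(im[255:335,180:260,::-1]),None,fx=7,fy=7,interpolation=cv2.INTER_CUBIC)
cv2.imwrite("pics/s10o.png",a)
E
```

```text
time_s: 12.92
tool_pos: [0.5055, -0.3171, 0.1036]
ee_rot: [179.9, -0.1, -0.3]
contact_force: [0.7, -0.1, -0.1]
opening: 0.0385
time_s: 13.8
tool_pos: [0.5188, -0.3168, 0.1023]
ee_rot: [180.0, -0.0, -0.3]
contact_force: [-1.7, 0.1, 1.5]
opening: 0.0384
```

View pics/s10o.png

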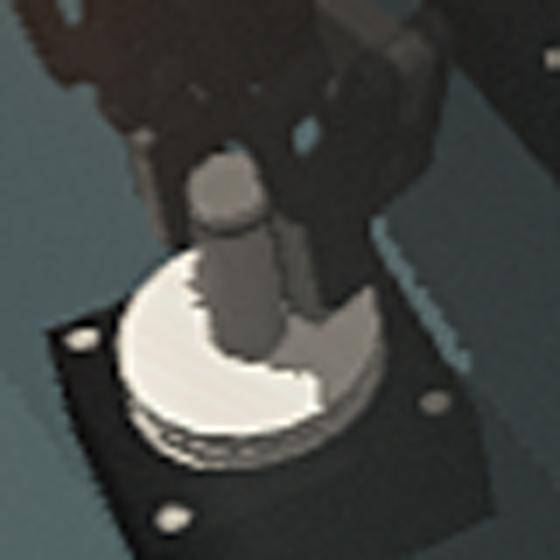

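Leaning has begun, at about 2 N of push. I continue.

```bash
python3 -m jog '{"travel":[[0.02,0,0],[0.04,0,0],[0.06,0,0],[0.06,0,0]],"spin":[0,0,0,0],"hand":[0.45,0.45,0.45,0.45]}'
cat >> h.py <<'E'
def leanfit(im,path,centre=(.505,-.317)):
    S=7;a=cv2.resize(np.ascontiguousarray(im[255:335,180:260,::-1]),None,fx=S,fy=S,interpolation=cv2.INTER_CUBIC)
    t=np.linspace(0,2*np.pi,100)
    for th,col in ((0,(255,255,0)),(8,(0,255,0)),(12,(0,165,255)),(16,(0,0,255))):
        # pivot on far rim
        b=np.radians(th);c,s=np.cos(b),np.sin(b)
        for r,h in ((.032,.040),(.01,.095)):
            P=np.c_[r*np.cos(t),r*np.sin(t),np.full(100,h+.014)]
            x=P[:,0]-.027;z=P[:,2]-.040
            X=x*c+z*s+.027;Z=-x*s+z*c+.040
            uv=project("scene",np.c_[centre[0]+X,centre[1]+P[:,1],Z]);uv=((uv+.5-[180,255])*S).astype(np.int32)
            cv2.polylines(a,[uv],True,col,1)
    cv2.imwrite(path,a)
E
python3 - <<'E'
from h import *
leanfit(cv2.imread("pics/s10.png")[:,:,::-1],"pics/s10f.png")
im,d=env.capture("scene");cv2.imwrite("pics/s11.png",im[:,:,::-1]);leanfit(im,"pics/s11f.png")
print(env.read_state()["contact_force"])
E
```

```text
time_s: 14.35
tool_pos: [0.5251, -0.3168, 0.1024]
ee_rot: [180.0, -0.0, -0.2]
contact_force: [-2.4, -0.2, 2.6]
opening: 0.0385
[-2.11323445 -0.59387676  3.72277769]
```

View pics/s11f.png

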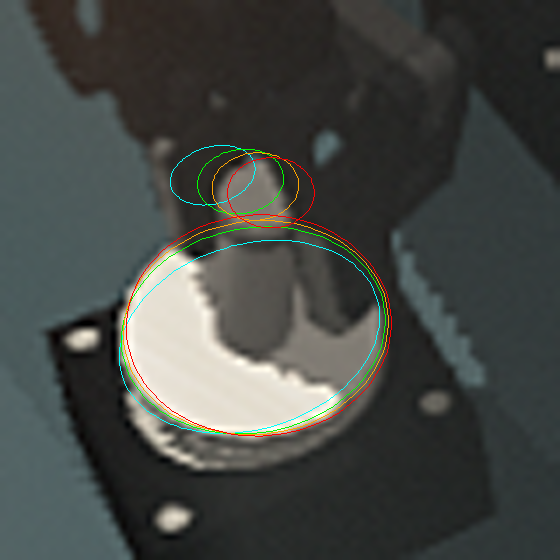

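```bash
cat >> h.py <<'E'
def plane(centre=(.503,-.317)):
    im,d,p=cloud("scene")
    m=(im.min(2)>85)&(np.hypot(p[...,0]-centre[0],p[...,1]-centre[1])<.031)&(p[...,2]>.046)&(p[...,2]<.075)
    m=cv2.erode(m.astype(np.uint8),np.ones((3,3)))>0
    q=p[m]
    for _ in range(4):
        c=q.mean(0);n=np.linalg.svd(q-c,full_matrices=False)[2][2];n*=np.sign(n[2]);e=(q-c)@n;q=q[np.abs(e)<max(2*e.std(),.0008)]
    print("plane n",len(q),c.round(4),n.round(3),"tilt",np.degrees(np.arccos(n[2])).round(1),"rms",e.std().round(5))
    return im,c,n
E
python3 - <<'E'
from h import *
im,c,n=plane()
# flange-top centre line: height of plane at axis
print("z of plane at x=.500,.505:",[c[2]-((x-c[0])*n[0]+(-.317-c[1])*n[1])/n[2] for x in (.5,.505)])
E
```

```text
plane n 322 [ 0.5065 -0.3278  0.0575] [0.249 0.02  0.968] tilt 14.5 rms 0.001
z of plane at x=.500,.505: [np.float64(0.05889823582604681), np.float64(0.05761169534003602)]
```

The flange plane gives a 14.5° lean, with the foot about 5 mm above home and still in the cup. I bring it back gently.

```bash
python3 -m jog '{"travel":[[-0.02,0,0],[-0.04,0,0],[-0.06,0,0],[-0.08,0,0],[-0.1,0,0],[-0.13,0,0],[-0.16,0,0],[-0.2,0,0],[-0.2,0,0],[-0.2,0,0]],"spin":[0,0,0,0,0,0,0,0,0,0],"hand":[0.45,0.45,0.45,0.45,0.45,0.45,0.45,0.45,0.45,0.45]}'
python3 - <<'E'
from h import *
im,c,n=plane((.505,-.317));cv2.imwrite("pics/s12.png",im[:,:,::-1]);leanfit(im,"pics/s12f.png")
E
```

```text
time_s: 15.7
tool_pos: [0.505, -0.3167, 0.1024]
ee_rot: [180.0, -0.0, -0.3]
contact_force: [-0.4, 0.1, 0.1]
opening: 0.0385
plane n 358 [ 0.5089 -0.3228  0.0536] [ 0.024 -0.007  1.   ] tilt 1.4 rms 0.00089
```

View pics/s12f.png

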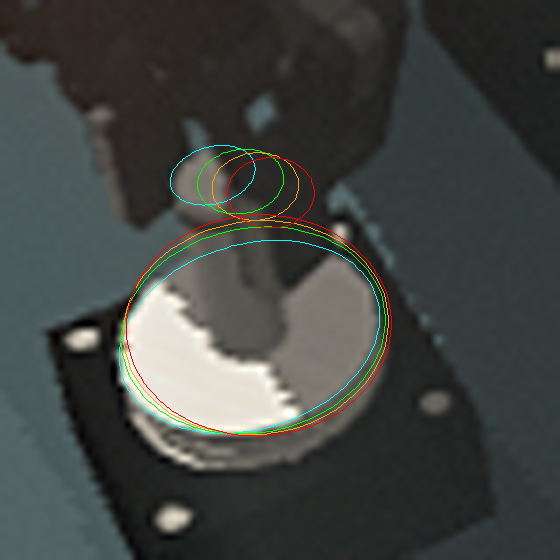

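It returned by itself: tilt 1.4°, flange at 0.0536 m against 0.054 m at home. I retreat straight up and check.

```bash
python3 -m jog '{"travel":[[0,0,-0.15],[0,0,-0.4],[0,0,-0.9],[0,0,-1],[0,0,-1],[0,0,-1]],"spin":[0,0,0,0,0,0],"hand":[0.45,0.45,0.45,0.6,0.6,0.6]}'
python3 - <<'E'
from h import *
im,c,n=plane((.505,-.317));cv2.imwrite("pics/s13.png",im[:,:,::-1]);leanfit(im,"pics/s13f.png")
im2,_=env.capture("wrist");im3,_=env.capture("top")
cv2.imwrite("pics/f.png",cv2.resize(np.vstack([im2,im3]),None,fx=.75,fy=.75)[:,:,::-1])
for q in("cone","small_cone","straight_plug"):print(q,[r["location"] for r in env.landmark_of("scene",q)])
s=env.read_state();print(s["time_s"],s["tool_pos"],s["contact_force"])
E
```

```text
time_s: 16.5
tool_pos: [0.5043, -0.3165, 0.2012]
ee_rot: [-180.0, 0.1, -0.3]
contact_force: [0.6, -0.0, -0.7]
opening: 0.051
plane n 397 [ 0.5099 -0.3198  0.0536] [ 0.019 -0.011  1.   ] tilt 1.3 rms 0.00087
cone [[0.6277, 0.3335, 0.0039], [0.5011, -0.3169, 0.0124], [0.4043, 0.3069, -0.0008], [0.5119, 0.4027, 0.0012]]
small_cone [[0.5067, -0.3176, -0.003]]
straight_plug [[0.5348, 0.1763, 0.0044]]
16.8 [ 0.50469629 -0.31660992  0.20176899] [ 0.07901847 -0.17920186  0.13619827]
```

View pics/s13f.png

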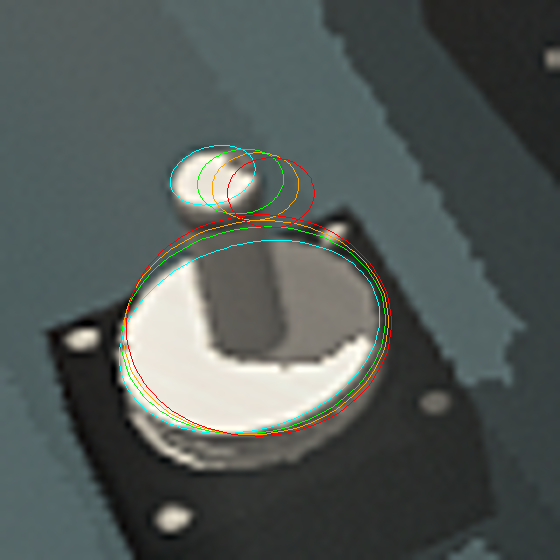

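View pics/f.png

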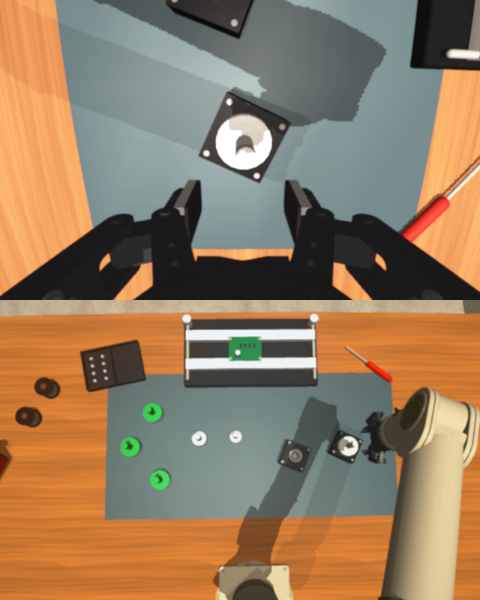

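The cone matches the upright home overlay (cyan), and the plug and small cone are where they stood. I hand in.

```bash
python3 -c "
from plant import env
env.hand_in()"
```

```text
the job is handed in; nothing more can be done
```

I gripped the large white cone by its stem and lowered it into the wide cup with about 8 N of contact. After releasing it, I leaned the stem towards +x with one finger (about 2–4 N) and let it come back. Then I lifted the gripper clear and handed in at about 16.8 s; no verdict was reported.

**Last checks:**
- **Lean:** a plane fit to the flange gave 14.5° with the foot still in the cup, about 5 mm above home.
- **Return:** the cone came back upright by itself. After release the fit showed 1.3° tilt and the flange at 53.6 mm, against 54 mm fully home, and the overlay matched the upright home position.
- **Contact:** the wrist force was about zero with the gripper 10 cm clear.
- **Bystanders:** the straight plug was found within 2 mm of its start. The small cone looked unmoved in the top picture.

**Checks that disagreed:**
- **Cup centre:** the wrist camera first put it 3–4 mm from where the fixed cameras did. I used the fixed cameras, and the cone seated there.
- **Small cone detection:** in the last picture the network reported the small cone at the seat, which was a mix-up with the large cone. Its position therefore rests on the picture alone.

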